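Put the peeler away and ease the sticking box lid shut

ROBOT

A 6-joint arm with a two-finger parallel gripper is mounted at the origin on a cart in front of the work surface, level with it; the furniture and walls round the work are solid. World frame = base frame: x ahead of the robot, y to its left, z up, the work surface at z = 0. Lengths are in mm, angles in rad, forces in N, time in s.
With the tool pointing down it reaches from about 400 to 925 mm from the base axis. Payload 12.5 kg.
Tool frame: the origin (TCP) lies at the very end of the fingers, on their centre line; the grasp point (between the pads) lies 19 mm behind it; z points along the fingers, y is the direction in which the jaws open and shut (so a half turn about z gives the same grasp; the last joint's range is limited). The gripper opens to 95 mm and grips with 3 to 60 N. Pads are 20 mm wide; open, the fingers measure 119 mm over their backs; the gripper's body (75 mm by 180 mm) begins 59 mm behind the grasp point.
Start: joints at [-1.216, 0.491, 1.559, -0, 1.092, -0.106], TCP at [277.94, -559.818, 214.661] pointing down, gripper open.
Joint ranges: [-3.1, 3.1], [-0.84, 2.19], [0.05, 2.79], [-1.13, 4.28], [0.06, 2.93], [-2.69, 2.69]. Speed limits (rad/s): [2.22, 2.22, 2.79, 3.14, 3.14, 3.14].

INTERFACE

Orientations are given as [roll, pitch, yaw] about the fixed x, y, z axes, in that order (R = Rz(yaw) Ry(pitch) Rx(roll)).
In Python, from cell import env gives the robot as it stands.
- The arm moves only by the shell command python3 -m pendant 'ROWS'. ROWS is JSON, a list that holds one entry, the list of rows, each a list of 5 numbers: the opening, from 0 (shut) to 1 (fully open), then the shift along the tool's x, y, z in m, then the turn about the tool's z in rad. A call has exactly 8 rows; each row is the pose to reach, as a shift and turn from the pose commanded when the call began, along the tool's axes at that moment; what a row does not reach only later rows make up. A row lasts 1/10 s, in which the tool goes at most 50 mm and 8.59 degrees, less where a joint would pass 70% of its speed; a pose out of reach is approached as far as the arm can. A call with a gripper value outside its range is refused whole. The fingers move at their own pace and stop on an object; the grip force is fixed at half the most. Time passes only in rows, so rows that repeat a pose let the fingers close, or fill a call up. It gives the time, the measured TCP pose, the force and the opening at its end, in the units of the state.
- env.state(): the state, without advancing time (a new reading comes with each control period).
- env.read_camera(name): name is "side" or "top" or "wrist"; returns a dict with "image" (480x640x3 uint8, blue, green, red), "range_z" (480x640 float32, mm along the optical axis (not along the pixel's ray), 0 where there is no reading), "fx", "fy", "cx", "cy" (pixels), "rvec" (rotation vector, rad) and "tvec" (3), from world to camera coordinates, as OpenCV has them; the wrist camera has in their place "tool_from_camera" (4x4, takes a point from camera to tool coordinates, whose origin is the TCP and whose axes are the flange's). Camera axes: x right, y down, z forward; pixel columns grow to the right and rows downward; lengths in mm; the calibration is good to about 2 mm. A picture is of the moment at which its call begins: read the wrist's pose just before it.
- env.job_done(): hands the job in, once; it reports no verdict.
The state is a dict: "t": time; "joints": joint angles; "qvel": joint speeds; "tau": joint torques, N m; "eef_pos": TCP position; "tcp_rot": TCP orientation; "ft_force": force on the tool from outside, world axes, zero at the start; "moment": the same for the moment, N m; "opening": opening from 0.0 (shut) to 1.0 (fully open).
Only numpy, scipy, OpenCV 4.12 (cv2) and the standard library are available. Lean on these libraries where they do the work, as an engineer would, in place of code of your own. Each camera call takes 0.05 s, during which the arm holds its last target. There are 200 camera calls.

TASK

Lay the peeler, which lies on the storage box's front cover, flat in the box's open compartment without dropping it, then slide the wooden lid fully home against the box's back wall by the two steel knobs near its ends. The lid is loose in its sticky runners and jams when it gets askew, so push its two ends along in turn and change ends as soon as it binds: press gently throughout, never with more than about 20 N. Leave the teaspoon and the other things round the box where they are.

Things in the scene. Friction and masses are not known exactly. Their poses are not given: they have to be found in the camera images.
- storage_box: Fixed low box of light wood on the hob, 295 mm deep (x), 312 mm wide (y), 68 mm high. Origin: underside, mid width; x points away from the robot along the runners (the closing direction), y left. x -155 to -15 mm is under a fixed front cover, top at z 68 mm, on which peeler and teaspoon lie. A lip, top at z 68 mm, hides each runner at y beyond +-120 mm.
- compartment (a point): Centre of the compartment's floor, at x 65, y 0, z 10 mm of the box. The compartment spans x 0 to 130, y -118 to 118 mm of the box. With the lid open some 90 mm of it lies open, between the lid's back edge and the back wall.
- back_stop (a point): Middle of the back wall's inner face, where the lid's back edge comes to rest: x 130, y 0, z 55 mm of the box.
- lid: Loose lid of darker wood, 160 mm (x) by 280 mm (y, over its tongues) by 10 mm, 0.2 to 0.45 kg, captive in the runners. Origin: underside centre, z 50 mm of the box, x at -52 to -43 at the start, 50 when shut. Pushed at one end, that end goes ahead alone (1 to 5 N) until the lid is so askew that it wedges and the force rises steeply: the skew at which it does so is unknown. Pushing the lagging end frees it.
- left_knob (a point): Left (+y) of two round upright polished steel knobs on the lid, 16 mm in diameter, 32 mm tall, z 60 to 92 mm of the box; this point is its middle (z 76), at x 45, y 100 mm of the lid and, shut, x 95 of the box. How far a knob may lead before the lid wedges is hidden (worn, crooked runners) and differs for left and right: 0 to 30 mm. All of the box is below 68 mm, so fingertips at z 71 to 80 mm pass over it and still bear on the knob.
- right_knob (a point): Right (-y) knob, the same as the left one, at x 45, y -100 mm of the lid; its middle, at z 76 mm of the box. Shut, at x 95 mm of the box.
- peeler: Loose peeler with a dark red handle, 170 mm long (x), 25 mm wide (y), 18 mm high, 0.08 kg, lying along the box's y on its front cover (z 68 mm), the nearer of two utensils to the knobs. Origin: underside centre; x along its length. Grip it across its width; to let go in the compartment open the fingers only part way, so that they clear lid edge and back wall.
- teaspoon: Steel teaspoon 130 by 26 by 11 mm lying on the front cover, close to the box's front edge; stays there. Origin: underside centre.
- mug: White mug, 78 mm wide, 101 mm tall, bystander to the right of the box. Origin: underside.
- fish_tin: Flat round tin, 86 mm wide, 40 mm tall, bystander. Origin: underside centre.
- kitchen_timer: White round kitchen timer, 68 mm wide, 58 mm tall, bystander. Origin: underside centre.
- honey_jar: Jar with white lid, 64 mm wide, 97 mm tall, bystander left of the box. Origin: underside centre.

How it is judged (in metres and radians):
On the way:
1. the peeler lies flat on the compartment's floor, let go and at rest (x of peeler in the frame of storage_box between 0.004 and 0.122 m and y of peeler in the frame of storage_box between -0.075 and 0.075 m and z of peeler in the frame of storage_box below 0.02 m and angle between peeler's own z axis and vertical below 0.2 rad and linear speed of peeler below 0.02 m/s and contact force between the fingers and peeler below 0.1 N), for 0.2 s.
At the end, for the whole second after the job is handed in: The lid is home: both knobs within 2.8 mm of the shut position (x 95 mm of the box), at rest; the peeler lies flat on the floor of the compartment under it (origin less than 20 mm above the box's underside, inside the compartment's walls, tilt under 0.2 rad), let go and at rest (all of step 1 and x of each of left_knob, right_knob in the frame of storage_box above 0.0922 m and linear speed of lid below 0.01 m/s); the robot touches nothing.
It fails at once if the lid is pushed with more than 20 N (contact force between any of the fingers, the arm and lid above 20 N).
It fails at once if the peeler is dropped (let go and moving faster than 0.7 m/s, a fall of about 25 mm) (contact force between the fingers and peeler below 0.1 N and linear speed of peeler above 0.7 m/s).
It fails at once if the teaspoon or another bystander is shifted by more than 30 mm (distance of any of teaspoon, mug, fish_tin, kitchen_timer, honey_jar from where it was at the start of the episode above 0.03 m).
It also fails if it takes over 70 s, if anything falls off the work surface, if the arm or the gripper's body presses on something with over 40 N, if the wrist force passes 120 N, or if a joint passes its speed limit or range.

## Working session

There is one attempt and no reset: what is moved stays moved. The work goes in short steps, Python scripts to look and compute and a shell command to move; the robot and the scene stay as the last step left them, time stands still between calls to the robot, and variables do not carry over. Pictures are saved under pics/ and viewed, about 8 in all and at most 12, crops included, and the job is handed in when it is done.

```bash
ls; mkdir -p pics; cat > h.py <<'E'
import numpy as np, cv2
from scipy.spatial.transform import Rotation as R
from cell import env
def world(cam,u,v,z=None,d=None,st=None):
    """pixel -> world; d = range_z, or intersect plane world z"""
    ray=np.array([(u-cam['cx'])/cam['fx'],(v-cam['cy'])/cam['fy'],1.])
    if 'rvec' in cam:
        Rm=cv2.Rodrigues(np.array(cam['rvec'],float))[0];t=np.array(cam['tvec'],float).ravel()
        A=Rm.T;o=-Rm.T@t
    else:
        T=np.array(cam['tool_from_camera']);Rt=R.from_euler('xyz',st['tcp_rot']).as_matrix()
        A=Rt@T[:3,:3];o=Rt@T[:3,3]+np.array(st['eef_pos'])
    r=A@ray
    if d is None and z is None: d=float(cam['range_z'][int(v),int(u)])
    if d is None: d=(z-o[2])/r[2]
    return o+d*r
E
python3 - <<'E'
from h import *
import pickle
s=env.state();print(s)
for n in ('top','side'):
    c=env.read_camera(n);cv2.imwrite(f'pics/{n}0.png',c['image']);pickle.dump(c,open(n+'0.pkl','wb'))
    print(n,c['fx'],c['rvec'],c['tvec'])
E
```

```text
pics
{'t': 0.0, 'joints': array([-1.21558922e+00,  4.91560723e-01,  1.55944566e+00,  3.91689825e-06,
        1.09171921e+00, -1.05610601e-01]), 'qvel': array([-1.67053625e-03,  1.77265317e-04,  1.08009063e-03,  5.21943790e-05,
        1.88281290e-03, -4.25945642e-04]), 'tau': array([-1.51152595e-03, -6.12642789e+01, -2.58181322e+01,  6.92076562e-02,
        4.82172123e-02, -1.57497529e-04]), 'eef_pos': array([ 277.85422255, -559.56505482,  214.06233636]), 'tcp_rot': array([-3.14046639e+00, -1.22882451e-04,  4.60815835e-01]), 'ft_force': array([ 0.87302406,  0.27978715, -0.22848919]), 'moment': array([ 0.00074777, -0.03364468,  0.03639548]), 'opening': 0.9976727714437149}
top 469.7148373947551 [ 2.17637414 -2.17056995  0.14374503] [  4.77511998 531.04161993 890.84711461]
side 536.8725830273282 [ 0.95548927 -2.10447069  1.39208156] [350.51998529 225.17222042 637.53876073]
```

View pics/top0.png

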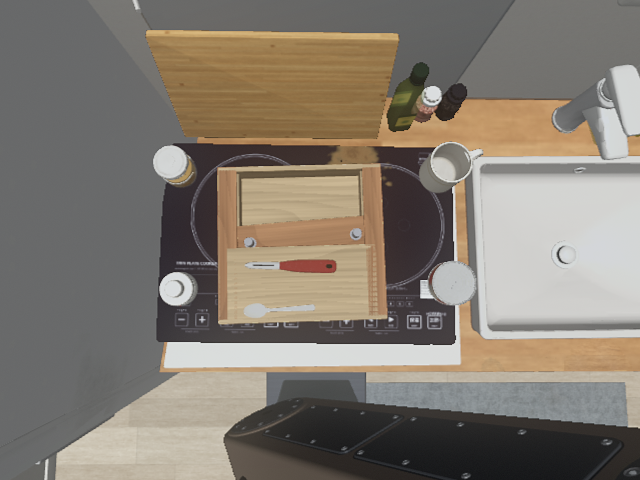

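The top view shows the box with front-cover corners near (220,323) and (386,318), knobs at about (250,243) and (356,234), the peeler from (245,266) to (336,266), and the spoon at (280,310). Next I'll enlarge it.

```bash
python3 - <<'E'
import cv2,pickle
from h import *
c=pickle.load(open('top0.pkl','rb'))
im=c['image'][150:340,205:405];cv2.imwrite('pics/crop1.png',cv2.resize(im,None,fx=4,fy=3.1578947*1.2667,interpolation=cv2.INTER_CUBIC)[:760])
im=cv2.resize(im,(600,570),interpolation=cv2.INTER_CUBIC);cv2.imwrite('pics/crop1.png',im)
E
```

```text
(no output)
```

View pics/crop1.png

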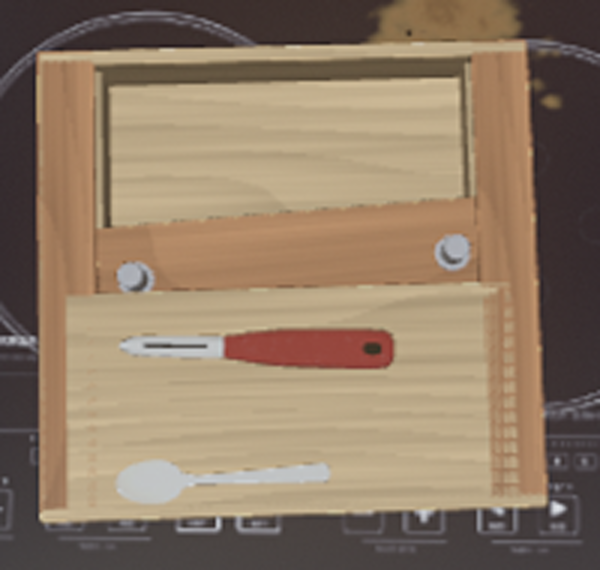

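The crop (3x, offset 205,150) shows: box back corners (38,53) and (527,42), front corners (40,513) and (547,497), knob tops (131,274) and (454,246), peeler ends (118,346) and (394,349), and spoon (118..330, 480).

```bash
python3 - <<'E'
import pickle
from h import *
c=pickle.load(open('top0.pkl','rb'))
P=lambda x,y,**k:world(c,205+x/3,150+y/3,**k)
for n,p in dict(hobL=(10,480),cover=(300,410),floor=(280,120),lipL=(65,180),lipR=(500,150),lid=(300,235)).items(): print(n,P(*p).round(1))
z0=P(300,410)[2]
pts={k:P(*v,z=z0) for k,v in dict(BL=(38,53),BR=(527,42),FL=(40,513),FR=(547,497)).items()}
for k,v in pts.items(): print(k,v.round(1))
pe=[P(118,346,z=z0+9),P(394,349,z=z0+9)];print('peeler',*[q.round(1) for q in pe],(pe[0]-pe[1])[:2],(pe[0]+pe[1])/2)
yl=(pts['BL']-pts['BR']);xl=(pts['BL']+pts['BR']-pts['FL']-pts['FR'])/2
print('len',np.linalg.norm(xl),np.linalg.norm(yl),'yaw',np.arctan2(xl[1],xl[0]),np.arctan2(-yl[0],yl[1]))
ctr=sum(pts.values())/4
# box x from -155 to 140
yaw=(np.arctan2(-yl[0],yl[1])+np.arctan2(xl[1],xl[0]))/2
ex=np.array([np.cos(yaw),np.sin(yaw),0]);ey=np.array([-ex[1],ex[0],0])
o=ctr+7.5*ex;print('yaw',yaw,'origin',o)
B=lambda p:np.array([(p-o)@ex,(p-o)@ey,p[2]-z0+68])
for k,(p,z) in dict(kL=((131,274),92),kR=((454,246),92),lidBL=((97,229),60),lidBR=((474,198),60),pl=((118,346),77),pr=((394,349),77),sL=((118,480),73),sR=((330,472),73),wallL=((105,85),10),wallR=((462,77),10)).items(): print(k,B(P(*p,z=z+z0-68)).round(1))
E
```

```text
hobL [387.5 226.2  -0.8]
cover [433.4  34.3  67.5]
floor [628.2  49.4   9.3]
lipL [576.6 182.3  68.3]
lipR [597.9 -91.8  64.5]
lid [543.4  35.   60.7]
BL [658.1 201.4  67.5]
BR [ 667.5 -109.5   67.5]
FL [370.5 192.8  67.5]
FR [ 380.3 -118.1   67.5]
peeler [472.2 146.   76.5] [470.8 -23.4  76.5] [  1.41146989 169.47455775] [471.5037138   61.29023444  76.52814932]
len 287.47089766867174 311.0402239441576 yaw 0.029984497750214778 0.030058632513675663
yaw 0.03002156513194522 origin [526.60478107  41.88845571  67.52814932]
kL [-8.6 95.3 92. ]
kR [   3.4 -101.5   92. ]
lidBL [ 23.9 120.5  60. ]
lidBR [  37.6 -118.6   60. ]
pl [-51.2 105.7  77. ]
pr [-57.7 -63.6  77. ]
sL [-132.7  107.1   73. ]
sR [-131.7  -22.2   73. ]
wallL [128.6 121.8  10. ]
wallR [ 128.5 -119.6   10. ]
```

```bash
python3 -m pendant '[[[0.6,0.034,-0.035,0,-0.139],[0.6,0.068,-0.070,0,-0.278],[0.6,0.101,-0.106,0,-0.417],[0.6,0.135,-0.141,0,-0.555],[0.6,0.169,-0.176,0,-0.694],[0.6,0.202,-0.212,0,-0.833],[0.6,0.236,-0.247,0,-0.972],[0.6,0.270,-0.282,0,-1.11]]]'; python3 -c "
from h import *
s=env.state();print(s['t'],s['eef_pos'],s['tcp_rot'],s['opening'],s['ft_force'])"
```

```text
t: 0.9
eef_pos: [394.4, -185.3, 214.6]
tcp_rot: [-3.142, 0.0, 1.576]
ft_force: [-0.2, -0.5, -0.1]
opening: 0.601
0.9 [ 394.42381371 -185.29617255  214.61129416] [-3.14158381e+00  4.73088064e-05  1.57606183e+00] 0.6010755840253055 [-0.15629555 -0.46008875 -0.07929019]
```

```bash
python3 -m pendant '[[[0.6,0.045,0.014,0,0],[0.6,0.09,0.028,0,0],[0.6,0.135,0.042,0,0],[0.6,0.18,0.056,0,0],[0.6,0.225,0.07,0,0],[0.6,0.248,0.077,0,0],[0.6,0.248,0.077,0,0],[0.6,0.248,0.077,0,0]]]'; python3 -c "
from h import *
import pickle
s=env.state();print(s['t'],s['eef_pos'],s['tcp_rot'])
c=env.read_camera('wrist');cv2.imwrite('pics/w1.png',c['image']);pickle.dump((c,s),open('w1.pkl','wb'))
print(c['tool_from_camera'])"
```

```text
t: 1.7
eef_pos: [471.1, 61.0, 214.3]
tcp_rot: [-3.141, 0.0, 1.572]
ft_force: [0.6, -0.4, 0.8]
opening: 0.6
1.7 [471.09076387  61.04910083 214.30666557] [-3.14081660e+00  2.27082443e-04  1.57223554e+00]
[[-1.15067485e-04 -9.71588055e-01 -2.36678342e-01  6.41272779e+01]
 [ 9.99999969e-01 -1.64169344e-04  1.87754788e-04  1.73959370e+00]
 [-2.21275637e-04 -2.36678313e-01  9.71588044e-01 -1.69348742e+02]
 [ 0.00000000e+00  0.00000000e+00  0.00000000e+00  1.00000000e+00]]
```

View pics/w1.png

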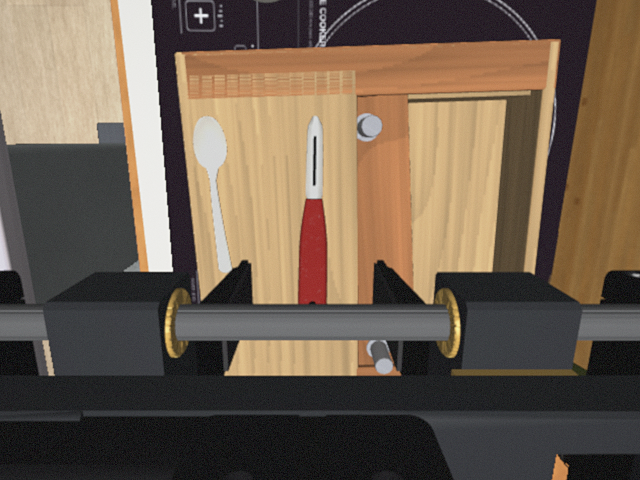

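The wrist view shows the peeler centred between the fingers (handle axis x≈313, tip (315,117)). The left knob top is at about (374,126), the back-left box corner at (559,40) and the front-left corner at (177,54).

```bash
python3 - <<'E'
import pickle
from h import *
c,s=pickle.load(open('w1.pkl','rb'))
z=dict(tip=(315,117,74),blade=(314,195,74),handle=(313,250,76.5),handle2=(313,300,76.5),knob=(374,126,91.5),BL=(559,40,67.5),FL=(177,54,67.5),lidedge=(408,200,59.5),wall=(498,200,9.5))
yaw=.03;ex=np.array([np.cos(yaw),np.sin(yaw),0]);ey=np.array([-ex[1],ex[0],0]);o=np.array([526.6,41.9,0])
for k,(u,v,h) in z.items():
    p=world(c,u,v,z=h,st=s);print(k,p.round(1),round((p-o)@ex,1),round((p-o)@ey,1))
E
```

```text
tip [474.9 142.3  74. ] -48.6 101.9
blade [474.3  81.5  74. ] -51.1 41.2
handle [473.6  35.7  76.5] -53.2 -4.6
handle2 [473.6  -9.3  76.5] -54.5 -49.6
knob [518.2 135.1  91.5] -5.6 93.4
BL [659.6 198.8  67.5] 137.6 152.9
FL [369.4 188.7  67.5] -152.7 151.4
lidedge [554.7  75.3  59.5] 29.1 32.5
wall [656.   67.7   9.5] 130.1 21.9
```

```bash
python3 -m pendant '[[[0.6,0,0.0015,0.04,0],[0.6,0,0.0015,0.08,0],[0.6,0,0.0015,0.115,0],[0.6,0,0.0015,0.135,0],[0.6,0,0.0015,0.144,0],[0.6,0,0.0015,0.144,0],[0,0,0.0015,0.144,0],[0,0,0.0015,0.144,0]]]'
```

```text
t: 2.55
eef_pos: [473.4, 60.6, 71.7]
tcp_rot: [3.14, 0.0, 1.57]
ft_force: [-0.4, 0.4, -0.2]
opening: 0.484
```

```bash
python3 -m pendant '[[[0,0,0,0,0],[0,0,0,0,0],[0,0,0,0,0],[0,0,0,-0.01,0],[0,0,0,-0.025,0],[0,0,0,-0.04,0],[0,0,0,-0.04,0],[0,0,0,-0.04,0]]]'; python3 -c "
from h import *
import pickle
s=env.state();print(s)
c=env.read_camera('wrist');cv2.imwrite('pics/w2.png',c['image'])"
```

```text
t: 3.35
eef_pos: [472.9, 60.9, 110.8]
tcp_rot: [3.141, 0.0, 1.571]
ft_force: [0.1, 0.8, -0.5]
opening: 0.261
{'t': 3.35, 'joints': array([-1.06314031e-02,  4.33914574e-01,  2.02660809e+00, -1.49412960e-04,
        6.80321462e-01, -1.06043126e-02]), 'qvel': array([-1.21762337e-03,  1.73472230e-02,  8.25940919e-03, -4.86564894e-04,
       -5.11643836e-03, -7.68634581e-05]), 'tau': array([ 3.52923735e-02, -5.00209343e+01, -1.75757182e+01,  5.37302135e-02,
        1.17405681e-01,  7.12284364e-04]), 'eef_pos': array([472.87437176,  60.85066357, 110.81100622]), 'tcp_rot': array([3.14084518e+00, 1.02006161e-04, 1.57088531e+00]), 'ft_force': array([ 0.12580679,  0.75306455, -0.52553211]), 'moment': array([ 0.06335647, -0.06250376,  0.0230449 ]), 'opening': 0.2614671985654783}
```

View pics/w2.png

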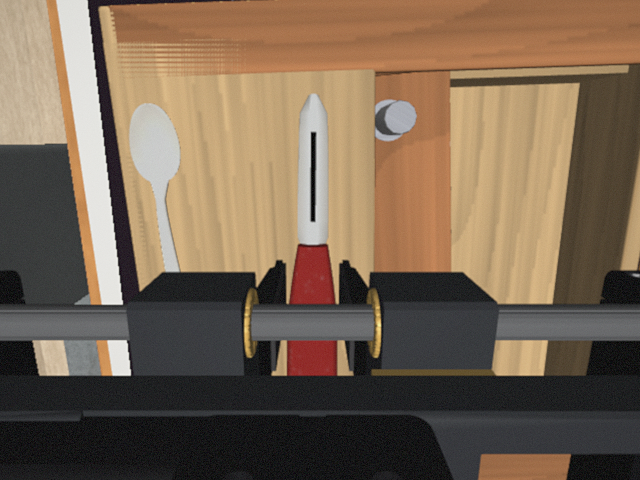

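```bash
python3 - <<'E'
import pickle
from h import *
c=pickle.load(open('top0.pkl','rb'))
for u,v in [(240,136),(300,137),(350,136),(300,120),(300,80),(300,40),(300,145)]: print(u,v,world(c,u,v).round(0))
E
python3 -m pendant '[[[0,0,0,-0.01,0],[0,-0.003,0.02,-0.01,0],[0,-0.006,0.05,-0.01,-0.01],[0,-0.01,0.08,-0.01,-0.02],[0,-0.014,0.11,-0.01,-0.03],[0,-0.0175,0.13,-0.01,-0.03],[0,-0.0175,0.1385,-0.01,-0.03],[0,-0.0175,0.1385,-0.01,-0.03]]]'; python3 -c "
from h import *
c=env.read_camera('wrist');cv2.imwrite('pics/w3.png',c['image'])"
```

```text
240 136 [761. 179. -54.]
300 137 [760.  48. -54.]
350 136 [762. -61. -52.]
300 120 [778.  47.   1.]
300 80 [813.  45. 112.]
300 40 [842.  43. 201.]
300 145 [725.  47.  -1.]
t: 4.2
eef_pos: [611.5, 43.3, 120.3]
tcp_rot: [-3.141, 0.0, 1.601]
ft_force: [0.3, 1.0, -0.2]
opening: 0.257
```

View pics/w3.png

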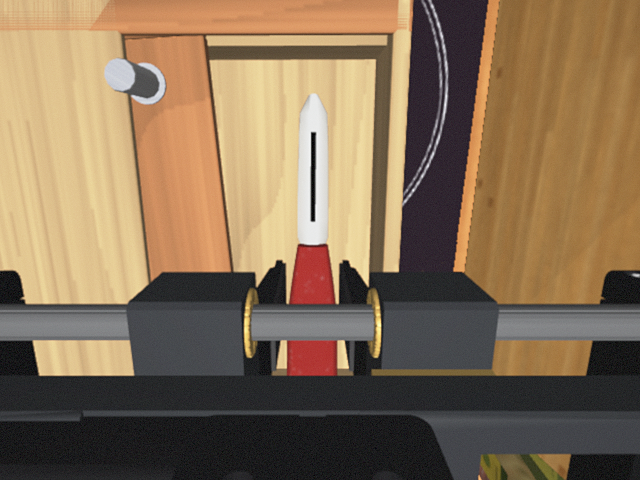

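Over the opening the peeler is parallel to the back wall, with lid edge (u≈230) and wall (u≈380) about equally far from it. I'm lowering and releasing.

```bash
python3 -m pendant '[[[0,0,0,0.03,0],[0,0,0,0.06,0],[0,0,0,0.085,0],[0,0,0,0.1,0],[0,0,0,0.106,0],[0,0,0,0.106,0],[0,0,0,0.106,0],[0.27,0,0,0.106,0]]]'
```

```text
t: 5.05
eef_pos: [611.9, 43.3, 15.8]
tcp_rot: [3.14, 0.0, 1.601]
ft_force: [-1.1, 0.4, 0.9]
opening: 0.267
```

```bash
python3 -m pendant '[[[0.27,0,0,0.001,0],[0.28,0,0,0.001,0],[0.30,0,0,0.001,0],[0.34,0,0,0.001,0],[0.38,0,0,0.001,0],[0.38,0,0,0.001,0],[0.38,0,0,-0.02,0],[0.38,0,0,-0.05,0]]]'
```

```text
t: 5.85
eef_pos: [610.5, 43.3, 63.8]
tcp_rot: [-3.138, -0.0, 1.601]
ft_force: [0.6, 0.3, 0.7]
opening: 0.38
```

```bash
python3 -m pendant '[[[0.38,0,0,-0.04,0],[0.38,0,0,-0.08,0],[0,0,0,-0.12,0],[0,0.02,-0.035,-0.12,0],[0,0.04,-0.07,-0.12,0],[0,0.06,-0.1,-0.12,0],[0,0.06,-0.1,-0.12,0],[0,0.06,-0.1,-0.12,0]]]'; python3 -c "
from h import *
import pickle
s=env.state();print(s['t'],s['eef_pos'],s['tcp_rot'],s['opening'])
c=env.read_camera('wrist');cv2.imwrite('pics/w4.png',c['image']);pickle.dump((c,s),open('w4.pkl','wb'))
c=env.read_camera('top');pickle.dump((c,s),open('top4.pkl','wb'))
"
```

```text
t: 6.65
eef_pos: [509.8, 100.6, 185.1]
tcp_rot: [3.14, 0.0, 1.602]
ft_force: [0.4, -0.4, 0.2]
opening: 0.009
6.65 [509.77024687 100.61732481 185.10672592] [3.14044271e+00 1.20276442e-04 1.60181217e+00] 0.009392573733472532
```

View pics/w4.png

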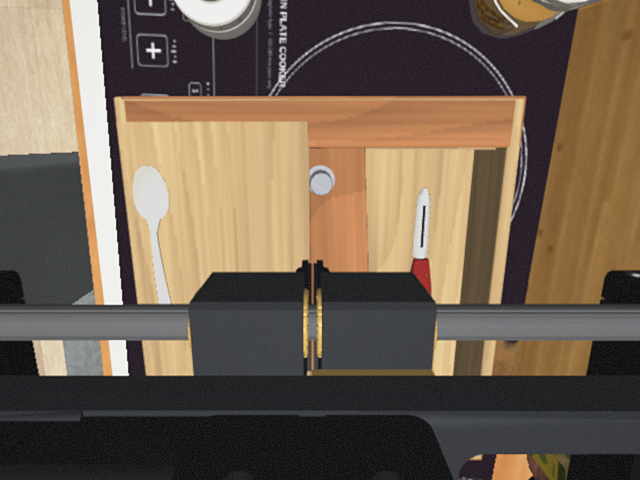

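The peeler lies in the compartment (tip (424,190)). The left knob top is at (321,178).

```bash
cat >> h.py <<'E'
yaw=.03;ex=np.array([np.cos(yaw),np.sin(yaw),0]);ey=np.array([-ex[1],ex[0],0]);o=np.array([527.5,41,0])
def B(p): p=np.array(p);return np.array([(p-o)@ex,(p-o)@ey,p[2]+.5]).round(1)
E
python3 - <<'E'
import pickle
from h import *
c,s=pickle.load(open('w4.pkl','rb'))
print('tcp',B(s['eef_pos']))
for k,(u,v,h) in dict(knobL=(321,178,91.5),pt=(424,190,15),ph=(421,290,18),BL=(524,97,67.5),FL=(116,97,67.5),wall=(472,240,9.5),cov=(309,240,67.5)).items(): print(k,B(world(c,u,v,z=h,st=s)))
E
```

```text
tcp [-15.9  60.1 185.6]
knobL [-8.1 98.8 92. ]
pt [85.5 80.9 15.5]
ph [ 88.4 -12.9  18.5]
BL [136.5 153.9  68. ]
FL [-153.4  153.6   68. ]
wall [135.2  33.5  10. ]
cov [-16.5  48.7  68. ]
```

```bash
python3 -m pendant '[[[0,0.039,-0.026,0.03,0],[0,0.039,-0.026,0.07,0],[0,0.039,-0.026,0.095,0],[0,0.039,-0.026,0.1105,0],[0,0.039,-0.023,0.1105,0],[0,0.039,-0.02,0.1105,0],[0,0.039,-0.017,0.1105,0],[0,0.039,-0.015,0.1105,0]]]'; python3 -c "
from h import *
s=env.state();print(B(s['eef_pos']),s['ft_force'])"
```

```text
t: 7.55
eef_pos: [494.5, 138.7, 75.0]
tcp_rot: [3.14, -0.0, 1.6]
ft_force: [0.8, 0.0, 0.5]
opening: 0.001
[-30.1  98.7  75.5] [0.84195165 0.00899167 0.4662625 ]
```

```bash
python3 -m pendant '[[[0,0,0.001,0,0],[0,0,0.002,0,0],[0,0,0.003,0,0],[0,0,0.004,0,0],[0,0,0.005,0,0],[0,0,0.006,0,0],[0,0,0.007,0,0],[0,0,0.008,0,0]]]'; python3 -c "
from h import *
s=env.state();print(B(s['eef_pos']),s['ft_force'])"
```

```text
t: 8.35
eef_pos: [501.2, 139.0, 74.0]
tcp_rot: [-3.141, 0.0, 1.601]
ft_force: [-3.0, 0.0, 0.9]
opening: 0.007
[-23.4  98.8  74.5] [-2.98043282  0.03654046  0.85583558]
```

```bash
python3 -m pendant '[[[0,0,0.001,0,0],[0,0,0.002,0,0],[0,0,0.003,0,0],[0,0,0.004,0,0],[0,0,0.005,0,0],[0,0,0.006,0,0],[0,0,0.007,0,0],[0,0,0.008,0,0]]]'; python3 -c "
from h import *
import pickle
s=env.state();print(B(s['eef_pos']),s['ft_force'])
c=env.read_camera('top');cv2.imwrite('pics/t5.png',cv2.resize(c['image'][150:340,205:405],(600,570),interpolation=cv2.INTER_CUBIC));pickle.dump(c,open('t5.pkl','wb'))"
```

```text
t: 9.15
eef_pos: [509.5, 139.3, 74.1]
tcp_rot: [-3.142, 0.0, 1.601]
ft_force: [-2.6, 0.5, 0.1]
opening: 0.001
[-15.   98.8  74.6] [-2.60834497  0.49403721  0.11112459]
```

View pics/t5.png

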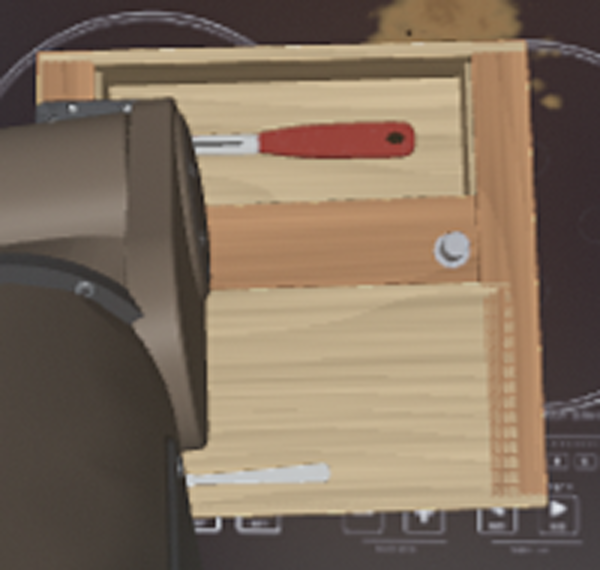

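The crop shows the lid edge now parallel to the cover edge (square). The right knob (453,246) has not moved, and the peeler lies flat in the compartment.

```bash
python3 -m pendant '[[[0,0,0.001,0,0],[0,0,0.002,0,0],[0,0,0.003,0,0],[0,0,0.004,0,0],[0,0,0.005,0,0],[0,0,0.005,0,0],[0,0,0.006,0,0],[0,0,0.006,0,0]]]'; python3 -c "
from h import *
s=env.state();print(B(s['eef_pos']),s['ft_force'])"
```

```text
t: 10.0
eef_pos: [515.4, 139.5, 74.1]
tcp_rot: [-3.141, 0.0, 1.601]
ft_force: [-2.7, 1.4, 0.4]
opening: 0.002
[-9.1 98.8 74.6] [-2.74928012  1.37813817  0.35711062]
```

```bash
python3 -m pendant '[[[0,0,0.0005,0,0],[0,0,0.001,0,0],[0,0,0.0015,0,0],[0,0,0.002,0,0],[0,0,0.0025,0,0],[0,0,0.003,0,0],[0,0,0.0035,0,0],[0,0,0.004,0,0]]]'; python3 -c "
from h import *
s=env.state();print(B(s['eef_pos']),s['ft_force'])"
```

```text
t: 10.8
eef_pos: [517.5, 139.7, 74.0]
tcp_rot: [-3.137, 0.0, 1.601]
ft_force: [-11.9, 3.0, 7.3]
opening: 0.009
[-7.  98.9 74.5] [-11.86206237   2.95301775   7.28869253]
```

```bash
python3 -m pendant '[[[0,0,-0.015,0,0],[0,-0.03,-0.019,0,0],[0,-0.08,-0.019,0,0],[0,-0.125,-0.019,0,0],[0,-0.17,-0.019,0,0],[0,-0.199,-0.019,0,0],[0,-0.199,-0.017,0,0],[0,-0.199,-0.013,0,0]]]'; python3 -c "
from h import *
s=env.state();print(B(s['eef_pos']),s['ft_force'])"
```

```text
t: 11.6
eef_pos: [512.8, -60.3, 74.2]
tcp_rot: [3.141, 0.0, 1.599]
ft_force: [-0.2, 0.2, 0.4]
opening: 0.006
[ -17.7 -100.8   74.7] [-0.16618362  0.21737069  0.41209019]
```

```bash
python3 -m pendant '[[[0,0,0.0015,0,0],[0,0,0.003,0,0],[0,0,0.0045,0,0],[0,0,0.006,0,0],[0,0,0.0075,0,0],[0,0,0.009,0,0],[0,0,0.0105,0,0],[0,0,0.012,0,0]]]'; python3 -c "
from h import *
s=env.state();print(B(s['eef_pos']),s['ft_force'])"
```

```text
t: 12.4
eef_pos: [523.3, -59.1, 74.0]
tcp_rot: [-3.139, -0.001, 1.601]
ft_force: [-3.4, 1.2, 1.9]
opening: 0.011
[ -7.2 -99.9  74.5] [-3.36572876  1.16725884  1.87038695]
```

```bash
python3 -m pendant '[[[0,0,0.0015,0,0],[0,0,0.003,0,0],[0,0,0.0045,0,0],[0,0,0.006,0,0],[0,0,0.0075,0,0],[0,0,0.0085,0,0],[0,0,0.0095,0,0],[0,0,0.010,0,0]]]'; python3 -c "
from h import *
s=env.state();print(B(s['eef_pos']),s['ft_force'])"
```

```text
t: 13.2
eef_pos: [534.5, -59.1, 74.1]
tcp_rot: [3.141, 0.0, 1.601]
ft_force: [-2.7, 0.5, 0.6]
opening: 0.007
[   4.  -100.2   74.6] [-2.65546776  0.45603562  0.56447382]
```

```bash
python3 -m pendant '[[[0,0,0.001,0,0],[0,0,0.0015,0,0],[0,0,0.002,0,0],[0,0,0.0025,0,0],[0,0,0.003,0,0],[0,0,0.0035,0,0],[0,0,0.004,0,0],[0,0,0.0045,0,0]]]'; python3 -c "
from h import *
s=env.state();print(B(s['eef_pos']),s['ft_force'])"
```

```text
t: 14.0
eef_pos: [539.0, -58.9, 74.1]
tcp_rot: [3.142, 0.0, 1.601]
ft_force: [-1.2, 1.2, 0.8]
opening: 0.004
[   8.5 -100.2   74.6] [-1.23258109  1.16638372  0.76944269]
```

```bash
python3 -m pendant '[[[0,0,0.0007,0,0],[0,0,0.0014,0,0],[0,0,0.002,0,0],[0,0,0.0027,0,0],[0,0,0.0033,0,0],[0,0,0.004,0,0],[0,0,0.0045,0,0],[0,0,0.005,0,0]]]'; python3 -c "
from h import *
s=env.state();print(B(s['eef_pos']),s['ft_force'])"
```

```text
t: 14.8
eef_pos: [544.0, -58.8, 74.1]
tcp_rot: [-3.142, 0.0, 1.601]
ft_force: [-1.8, -0.9, 0.1]
opening: 0.005
[  13.5 -100.2   74.6] [-1.8373103  -0.91117513  0.14415316]
```

```bash
python3 -m pendant '[[[0,0,0.0006,0,0],[0,0,0.0012,0,0],[0,0,0.0018,0,0],[0,0,0.0024,0,0],[0,0,0.003,0,0],[0,0,0.0035,0,0],[0,0,0.004,0,0],[0,0,0.0045,0,0]]]'; python3 -c "
from h import *
s=env.state();print(B(s['eef_pos']),s['ft_force'])"
```

```text
t: 15.6
eef_pos: [548.4, -58.6, 74.1]
tcp_rot: [-3.142, 0.0, 1.601]
ft_force: [-1.8, 1.0, 0.5]
opening: 0.006
[  17.9 -100.2   74.6] [-1.823125    0.99999953  0.47222901]
```

```bash
python3 -m pendant '[[[0,0,-0.015,0,0],[0,0.035,-0.033,0,0],[0,0.08,-0.033,0,0],[0,0.125,-0.033,0,0],[0,0.17,-0.033,0,0],[0,0.199,-0.033,0,0],[0,0.199,-0.031,0,0],[0,0.199,-0.028,0,0]]]'; python3 -c "
from h import *
s=env.state();print(B(s['eef_pos']),s['ft_force'])"
```

```text
t: 16.4
eef_pos: [514.8, 139.9, 74.2]
tcp_rot: [3.141, 0.0, 1.602]
ft_force: [0.4, -0.9, 0.2]
opening: 0.005
[-9.8 99.3 74.7] [ 0.37730173 -0.89715127  0.19129933]
```

```bash
python3 -m pendant '[[[0,0,0.0015,0,0],[0,0,0.003,0,0],[0,0,0.0045,0,0],[0,0,0.006,0,0],[0,0,0.008,0,0],[0,0,0.01,0,0],[0,0,0.012,0,0],[0,0,0.014,0,0]]]'; python3 -c "
from h import *
s=env.state();print(B(s['eef_pos']),s['ft_force'])"
```

```text
t: 17.2
eef_pos: [528.2, 139.8, 74.0]
tcp_rot: [-3.141, 0.0, 1.601]
ft_force: [-2.7, -0.3, 1.4]
opening: 0.003
[ 3.6 98.8 74.5] [-2.70130581 -0.29044912  1.37484046]
```

```bash
python3 -m pendant '[[[0,0,0.002,0,0],[0,0,0.004,0,0],[0,0,0.006,0,0],[0,0,0.008,0,0],[0,0,0.01,0,0],[0,0,0.012,0,0],[0,0,0.014,0,0],[0,0,0.016,0,0]]]'; python3 -c "
from h import *
s=env.state();print(B(s['eef_pos']),s['ft_force'])"
```

```text
t: 18.0
eef_pos: [544.6, 140.4, 74.1]
tcp_rot: [3.142, 0.0, 1.601]
ft_force: [-2.2, -0.0, -0.3]
opening: 0.002
[20.1 98.8 74.6] [-2.19462005 -0.04141318 -0.34662629]
```

```bash
python3 -m pendant '[[[0,0,0.0015,0,0],[0,0,0.003,0,0],[0,0,-0.014,0,0],[0,-0.045,-0.015,0,0],[0,-0.09,-0.015,0,0],[0,-0.14,-0.015,0,0],[0,-0.185,-0.015,0,0],[0,-0.199,-0.013,0,0]]]'; python3 -c "
from h import *
s=env.state();print(B(s['eef_pos']),s['ft_force'])"
```

```text
t: 18.8
eef_pos: [538.0, -62.7, 74.3]
tcp_rot: [3.14, 0.001, 1.598]
ft_force: [0.4, 1.2, -0.0]
opening: 0.005
[   7.3 -104.    74.8] [ 0.40082246  1.20794797 -0.01124079]
```

```bash
python3 -m pendant '[[[0,0,0.003,0,0],[0,0,0.005,0,0],[0,0,0.0065,0,0],[0,0,0.008,0,0],[0,0,0.01,0,0],[0,0,0.012,0,0],[0,0,0.014,0,0],[0,0,0.016,0,0]]]'; python3 -c "
from h import *
s=env.state();print(B(s['eef_pos']),s['ft_force'])"
```

```text
t: 19.6
eef_pos: [553.1, -58.2, 74.0]
tcp_rot: [-3.14, -0.0, 1.601]
ft_force: [-3.1, 1.6, 2.0]
opening: 0.003
[  22.6 -100.    74.5] [-3.09862227  1.63108345  2.01436477]
```

```bash
python3 -m pendant '[[[0,0,0.002,0,0],[0,0,0.004,0,0],[0,0,0.006,0,0],[0,0,0.008,0,0],[0,0,0.01,0,0],[0,0,0.012,0,0],[0,0,0.014,0,0],[0,0,0.015,0,0]]]'; python3 -c "
from h import *
s=env.state();print(B(s['eef_pos']),s['ft_force'])"
```

```text
t: 20.4
eef_pos: [568.6, -58.0, 74.1]
tcp_rot: [3.141, 0.0, 1.601]
ft_force: [-1.6, -0.7, -0.4]
opening: 0.006
[  38.1 -100.2   74.6] [-1.63684774 -0.65340905 -0.4006274 ]
```

```bash
python3 -m pendant '[[[0,0,0.0015,0,0],[0,0,0.003,0,0],[0,0,0.0045,0,0],[0,0,0.006,0,0],[0,0,0.006,0,0],[0,0,-0.009,0,0],[0,0.03,-0.027,0,0],[0,0.075,-0.027,0,0]]]'; python3 -c "
from h import *
s=env.state();print(B(s['eef_pos']),s['ft_force'])"
```

```text
t: 21.2
eef_pos: [538.0, 15.4, 74.2]
tcp_rot: [-3.141, 0.0, 1.597]
ft_force: [0.4, 0.1, -0.4]
opening: 0.003
[  9.7 -25.9  74.7] [ 0.43862759  0.14446423 -0.38915035]
```

```bash
python3 -m pendant '[[[0,0.05,0,0,0],[0,0.1,0,0,0],[0,0.124,0,0,0],[0,0.124,0.004,0,0],[0,0.124,0.009,0,0],[0,0.124,0.012,0,0],[0,0.124,0.0135,0,0],[0,0.124,0.015,0,0]]]'; python3 -c "
from h import *
s=env.state();print(B(s['eef_pos']),s['ft_force'])"
```

```text
t: 22.0
eef_pos: [550.8, 139.5, 74.1]
tcp_rot: [-3.142, 0.0, 1.599]
ft_force: [-0.0, 0.0, 0.8]
opening: 0.005
[26.2 97.8 74.6] [-0.04522775  0.03078295  0.81234962]
```

```bash
python3 -m pendant '[[[0,0,0.002,0,0],[0,0,0.0035,0,0],[0,0,0.005,0,0],[0,0,0.0065,0,0],[0,0,0.008,0,0],[0,0,0.0095,0,0],[0,0,0.011,0,0],[0,0,0.0125,0,0]]]'; python3 -c "
from h import *
s=env.state();print(B(s['eef_pos']),s['ft_force'])"
```

```text
t: 22.8
eef_pos: [563.0, 141.0, 74.1]
tcp_rot: [-3.142, 0.0, 1.601]
ft_force: [-1.3, 0.5, 0.8]
opening: 0.005
[38.5 98.9 74.6] [-1.31779143  0.50611187  0.82642805]
```

```bash
python3 -m pendant '[[[0,0,0.0015,0,0],[0,0,0.003,0,0],[0,0,0.0045,0,0],[0,0,0.006,0,0],[0,0,0.0075,0,0],[0,0,0.0085,0,0],[0,0,0.0095,0,0],[0,0,0.0095,0,0]]]'; python3 -c "
from h import *
s=env.state();print(B(s['eef_pos']),s['ft_force'])"
```

```text
t: 23.6
eef_pos: [572.6, 141.2, 74.1]
tcp_rot: [3.141, 0.0, 1.601]
ft_force: [-1.3, 0.7, 0.8]
opening: 0.002
[48.1 98.8 74.6] [-1.26373224  0.66665657  0.83272199]
```

```bash
python3 -m pendant '[[[0,0,-0.014,0,0],[0,-0.03,-0.018,0,0],[0,-0.08,-0.018,0,0],[0,-0.125,-0.018,0,0],[0,-0.17,-0.018,0,0],[0,-0.199,-0.016,0,0],[0,-0.199,-0.011,0,0],[0,-0.199,-0.007,0,0]]]'; python3 -c "
from h import *
s=env.state();print(B(s['eef_pos']),s['ft_force'])"
```

```text
t: 24.4
eef_pos: [572.0, -58.4, 74.2]
tcp_rot: [3.141, 0.0, 1.599]
ft_force: [-0.8, -0.1, 0.3]
opening: 0.005
[  41.5 -100.7   74.7] [-0.81483322 -0.14478445  0.31547904]
```

```bash
python3 -m pendant '[[[0,0,0.002,0,0],[0,0,0.0035,0,0],[0,0,0.005,0,0],[0,0,0.007,0,0],[0,0,0.009,0,0],[0,0,0.011,0,0],[0,0,0.013,0,0],[0,0,0.015,0,0]]]'; python3 -c "
from h import *
s=env.state();print(B(s['eef_pos']),s['ft_force'])"
```

```text
t: 25.2
eef_pos: [586.5, -57.5, 74.1]
tcp_rot: [-3.141, 0.0, 1.601]
ft_force: [-2.3, 1.1, 0.1]
opening: 0.005
[  56.  -100.2   74.6] [-2.34507003  1.09384824  0.11515363]
```

```bash
python3 -m pendant '[[[0,0,0.0015,0,0],[0,0,0.003,0,0],[0,0,0.0045,0,0],[0,0,0.006,0,0],[0,0,0.0075,0,0],[0,0,0.009,0,0],[0,0,0.0095,0,0],[0,0,0.0095,0,0]]]'; python3 -c "
from h import *
s=env.state();print(B(s['eef_pos']),s['ft_force'])"
```

```text
t: 26.0
eef_pos: [596.0, -57.2, 74.1]
tcp_rot: [3.141, 0.0, 1.601]
ft_force: [-1.9, -0.1, -0.3]
opening: 0.005
[  65.6 -100.2   74.6] [-1.89188865 -0.10926959 -0.31056437]
```

```bash
python3 -m pendant '[[[0,0,-0.015,0,0],[0,0.035,-0.027,0,0],[0,0.08,-0.027,0,0],[0,0.125,-0.027,0,0],[0,0.17,-0.027,0,0],[0,0.199,-0.027,0,0],[0,0.199,-0.023,0,0],[0,0.199,-0.019,0,0]]]'; python3 -c "
from h import *
s=env.state();print(B(s['eef_pos']),s['ft_force'])"
```

```text
t: 26.8
eef_pos: [571.3, 141.5, 74.2]
tcp_rot: [3.141, 0.0, 1.602]
ft_force: [0.5, -0.9, 0.8]
opening: 0.008
[46.8 99.2 74.7] [ 0.45638474 -0.8569096   0.77788102]
```

```bash
python3 -m pendant '[[[0,0,0.0015,0,0],[0,0,0.003,0,0],[0,0,0.0045,0,0],[0,0,0.006,0,0],[0,0,0.008,0,0],[0,0,0.01,0,0],[0,0,0.012,0,0],[0,0,0.0135,0,0]]]'; python3 -c "
from h import *
s=env.state();print(B(s['eef_pos']),s['ft_force'])"
```

```text
t: 27.6
eef_pos: [584.5, 141.6, 74.1]
tcp_rot: [-3.141, 0.0, 1.601]
ft_force: [-2.6, 0.1, 0.4]
opening: 0.005
[60.  98.9 74.6] [-2.56720781  0.07215827  0.3546785 ]
```

```bash
python3 -m pendant '[[[0,0,0.0015,0,0],[0,0,0.003,0,0],[0,0,0.0045,0,0],[0,0,0.006,0,0],[0,0,0.007,0,0],[0,0,0.008,0,0],[0,0,0.0085,0,0],[0,0,0.009,0,0]]]'; python3 -c "
from h import *
s=env.state();print(B(s['eef_pos']),s['ft_force'])"
```

```text
t: 28.4
eef_pos: [593.4, 141.8, 74.1]
tcp_rot: [3.142, 0.0, 1.601]
ft_force: [-2.6, 0.7, 0.3]
opening: 0.003
[68.9 98.8 74.6] [-2.56222169  0.68262607  0.30961079]
```

```bash
python3 -m pendant '[[[0,0,-0.014,0,0],[0,-0.03,-0.017,0,0],[0,-0.08,-0.017,0,0],[0,-0.125,-0.017,0,0],[0,-0.17,-0.017,0,0],[0,-0.199,-0.015,0,0],[0,-0.199,-0.01,0,0],[0,-0.199,-0.007,0,0]]]'; python3 -c "
from h import *
s=env.state();print(B(s['eef_pos']),s['ft_force'])"
```

```text
t: 29.2
eef_pos: [593.0, -57.8, 74.2]
tcp_rot: [3.141, 0.0, 1.599]
ft_force: [-0.3, 0.6, 0.2]
opening: 0.005
[  62.5 -100.8   74.7] [-0.33259378  0.60927479  0.2348701 ]
```

```bash
python3 -m pendant '[[[0,0,0.0015,0,0],[0,0,0.003,0,0],[0,0,0.0045,0,0],[0,0,0.006,0,0],[0,0,0.007,0,0],[0,0,0.008,0,0],[0,0,0.009,0,0],[0,0,0.01,0,0]]]'; python3 -c "
from h import *
s=env.state();print(B(s['eef_pos']),s['ft_force'])"
```

```text
t: 30.0
eef_pos: [602.3, -56.9, 74.1]
tcp_rot: [-3.141, -0.0, 1.601]
ft_force: [-1.8, 0.5, 0.4]
opening: 0.004
[  71.8 -100.1   74.6] [-1.78054037  0.5370631   0.37714111]
```

Now in half-millimetre steps towards the stop.

```bash
python3 -m pendant '[[[0,0,0.0005,0,0],[0,0,0.001,0,0],[0,0,0.0015,0,0],[0,0,0.002,0,0],[0,0,0.0025,0,0],[0,0,0.003,0,0],[0,0,0.003,0,0],[0,0,0.003,0,0]]]'; python3 -c "
from h import *
s=env.state();print(B(s['eef_pos']),s['ft_force'])"
```

```text
t: 30.8
eef_pos: [605.5, -57.0, 74.2]
tcp_rot: [3.141, 0.0, 1.601]
ft_force: [-1.1, 0.2, -0.5]
opening: 0.007
[  75.1 -100.3   74.7] [-1.05563379  0.22185104 -0.48898441]
```

```bash
python3 -m pendant '[[[0,0,0.0005,0,0],[0,0,0.001,0,0],[0,0,0.0015,0,0],[0,0,0.002,0,0],[0,0,0.0025,0,0],[0,0,0.0025,0,0],[0,0,0.0025,0,0],[0,0,0.0025,0,0]]]'; python3 -c "
from h import *
s=env.state();print(B(s['eef_pos']),s['ft_force'])"
```

```text
t: 31.6
eef_pos: [606.7, -56.8, 74.0]
tcp_rot: [-3.139, -0.0, 1.601]
ft_force: [-8.4, -2.1, 3.4]
opening: 0.003
[  76.2 -100.2   74.5] [-8.36173688 -2.05882724  3.43531982]
```

Right end is at the stop (8 N at 76.2). Now the left.

```bash
python3 -m pendant '[[[0,0,-0.015,0,0],[0,0.03,-0.0195,0,0],[0,0.08,-0.0195,0,0],[0,0.125,-0.0195,0,0],[0,0.17,-0.0195,0,0],[0,0.199,-0.0185,0,0],[0,0.199,-0.015,0,0],[0,0.199,-0.0115,0,0]]]'; python3 -c "
from h import *
s=env.state();print(B(s['eef_pos']),s['ft_force'])"
```

```text
t: 32.4
eef_pos: [590.9, 142.1, 74.2]
tcp_rot: [3.141, 0.0, 1.602]
ft_force: [0.2, -0.2, 1.5]
opening: 0.004
[66.4 99.2 74.7] [ 0.24619171 -0.15510037  1.47442895]
```

```bash
python3 -m pendant '[[[0,0,0.0015,0,0],[0,0,0.003,0,0],[0,0,0.0045,0,0],[0,0,0.006,0,0],[0,0,0.007,0,0],[0,0,0.0075,0,0],[0,0,0.008,0,0],[0,0,0.008,0,0]]]'; python3 -c "
from h import *
s=env.state();print(B(s['eef_pos']),s['ft_force'])"
```

```text
t: 33.2
eef_pos: [598.4, 142.0, 74.1]
tcp_rot: [3.142, 0.0, 1.601]
ft_force: [-1.3, -1.8, -0.4]
opening: 0.007
[73.9 98.8 74.6] [-1.29285329 -1.80444647 -0.36320945]
```

```bash
python3 -m pendant '[[[0,0,0.0005,0,0],[0,0,0.001,0,0],[0,0,0.0015,0,0],[0,0,0.002,0,0],[0,0,0.0025,0,0],[0,0,0.0025,0,0],[0,0,0.0025,0,0],[0,0,0.0025,0,0]]]'; python3 -c "
from h import *
s=env.state();print(B(s['eef_pos']),s['ft_force'])"
```

```text
t: 34.0
eef_pos: [600.8, 142.1, 74.1]
tcp_rot: [-3.141, 0.0, 1.601]
ft_force: [-2.3, -0.1, 0.0]
opening: 0.005
[76.3 98.8 74.6] [-2.29893021 -0.06532633  0.04573981]
```

```bash
python3 -m pendant '[[[0,0,0.0005,0,0],[0,0,0.001,0,0],[0,0,0.0015,0,0],[0,0,0.002,0,0],[0,0,0.002,0,0],[0,0,0.002,0,0],[0,0,0.002,0,0],[0,0,0.002,0,0]]]'; python3 -c "
from h import *
s=env.state();print(B(s['eef_pos']),s['ft_force'])"
```

```text
t: 34.8
eef_pos: [601.1, 142.1, 73.9]
tcp_rot: [-3.138, 0.0, 1.601]
ft_force: [-9.8, -0.1, 4.7]
opening: 0.003
[76.6 98.9 74.4] [-9.84968341 -0.05271115  4.68128532]
```

Both ends now stop hard at 76–77. I'll re-press the right end lightly in case it slipped back.

```bash
python3 -m pendant '[[[0,0,-0.012,0,0],[0,-0.03,-0.014,0,0],[0,-0.08,-0.014,0,0],[0,-0.125,-0.014,0,0],[0,-0.17,-0.014,0,0],[0,-0.199,-0.012,0,0],[0,-0.199,-0.008,0,0],[0,-0.199,-0.006,0,0]]]'; python3 -c "
from h import *
s=env.state();print(B(s['eef_pos']),s['ft_force'])"
```

```text
t: 35.6
eef_pos: [603.5, -57.5, 74.3]
tcp_rot: [3.14, 0.0, 1.599]
ft_force: [-1.0, 0.3, -0.0]
opening: 0.002
[  73.1 -100.7   74.8] [-0.98757232  0.30018316 -0.00252756]
```

```bash
python3 -m pendant '[[[0,0,0.001,0,0],[0,0,0.002,0,0],[0,0,0.003,0,0],[0,0,0.004,0,0],[0,0,0.0045,0,0],[0,0,0.005,0,0],[0,0,0.005,0,0],[0,0,0.005,0,0]]]'; python3 -c "
from h import *
s=env.state();print(B(s['eef_pos']),s['ft_force'])"
```

```text
t: 36.4
eef_pos: [607.5, -56.7, 74.0]
tcp_rot: [-3.141, -0.0, 1.601]
ft_force: [-3.6, 1.4, 0.4]
opening: 0.007
[  77.  -100.1   74.5] [-3.57827493  1.43008681  0.44481584]
```

```bash
python3 -m pendant '[[[0,0,0.0005,0,0],[0,0,0.001,0,0],[0,0,0.0015,0,0],[0,0,0.002,0,0],[0,0,0.002,0,0],[0,0,0.002,0,0],[0,0,0.002,0,0],[0,0,0.002,0,0]]]'; python3 -c "
from h import *
s=env.state();print(B(s['eef_pos']),s['ft_force'])"
```

```text
t: 37.2
eef_pos: [607.7, -56.6, 73.9]
tcp_rot: [-3.137, -0.001, 1.601]
ft_force: [-13.3, 0.1, 6.2]
opening: 0.006
[ 77.2 -99.9  74.4] [-13.28023491   0.07882096   6.1953478 ]
```

```bash
python3 -m pendant '[[[0,0,-0.012,0,0],[0,0,-0.02,-0.03,0],[0,0.03,-0.03,-0.08,0],[0,0.06,-0.03,-0.12,0],[0,0.06,-0.03,-0.16,0],[0,0.06,-0.03,-0.16,0],[0,0.06,-0.03,-0.16,0],[0,0.06,-0.03,-0.16,0]]]'; python3 -c "
from h import *
import pickle
s=env.state();print(s['t'],s['eef_pos'],s['ft_force'])
c=env.read_camera('wrist');cv2.imwrite('pics/w9.png',c['image']);pickle.dump((c,s),open('w9.pkl','wb'))
c=env.read_camera('side');cv2.imwrite('pics/s9.png',c['image'])
"
```

```text
t: 38.0
eef_pos: [577.8, 2.0, 233.0]
tcp_rot: [-3.14, 0.0, 1.6]
ft_force: [-0.3, -0.1, 0.3]
opening: 0.003
38.0 [577.84327658   2.02790515 233.00504894] [-0.31155743 -0.11628467  0.30712435]
```

View pics/w9.png

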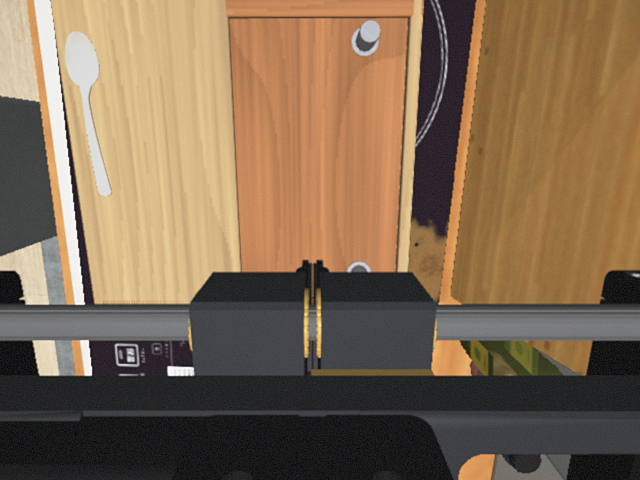

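View pics/s9.png

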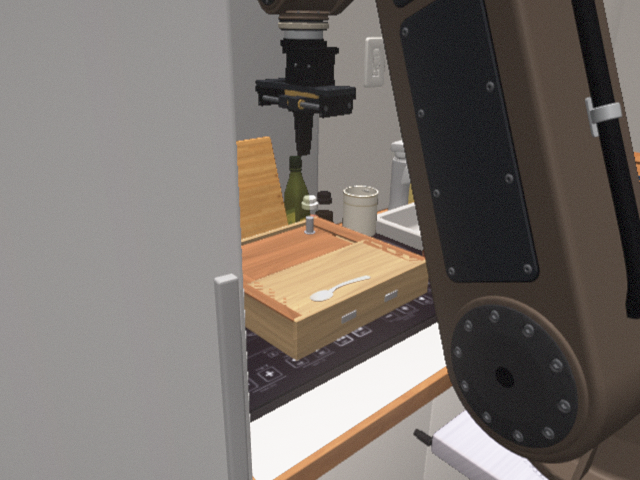

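The lid looks closed at the back wall (edge from (409,18) to (399,300)), the left knob is at (370,32), and the teaspoon is in place. I'll zoom in on the lid's back edge.

```bash
python3 -c "
import cv2
im=cv2.imread('pics/w9.png');a=cv2.resize(im[0:110,340:440],(450,495),interpolation=cv2.INTER_CUBIC);b=cv2.resize(im[195:305,330:430],(450,495),interpolation=cv2.INTER_CUBIC)[:,:350]
cv2.imwrite('pics/w9c.png',cv2.hconcat([a,b]))
from h import *
import pickle
c,s=pickle.load(open('w9.pkl','rb'))
for u,v,z in [(370,31,91.5),(409,18,59.5),(406,80,59.5),(399,290,59.5),(357,264,91.5)]: print(B(world(c,u,v,z=z,st=s)))
"
```

```text
[ 93.7 101.9  92. ]
[129.4 119.6  60. ]
[129.7  72.4  60. ]
[ 133.8 -116.1   60. ]
[ 89.  -79.4  92. ]
```

View pics/w9c.png

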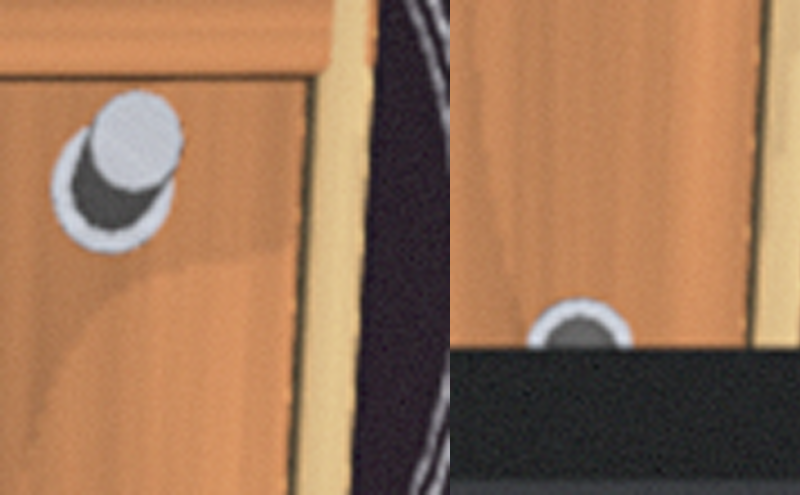

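The gap is closed at both ends, a little darker at the left. There's time to re-check the left knob with a light push.

```bash
python3 -m pendant '[[[0,0.045,0.005,0,0],[0,0.09,0.005,0.02,0],[0,0.135,0.005,0.05,0],[0,0.139,0.005,0.09,0],[0,0.139,0.005,0.13,0],[0,0.139,0.005,0.155,0],[0,0.139,0.012,0.16,0],[0,0.139,0.018,0.16,0]]]'; python3 -c "
from h import *
s=env.state();print(B(s['eef_pos']),s['ft_force'])"
```

```text
t: 38.9
eef_pos: [592.4, 141.5, 73.3]
tcp_rot: [-3.14, 0.0, 1.6]
ft_force: [-0.0, 0.4, 0.6]
opening: 0.004
[67.9 98.5 73.8] [-0.02799286  0.38085172  0.57632048]
```

```bash
python3 -m pendant '[[[0,0,0.002,0,0],[0,0,0.004,0,0],[0,0,0.006,0,0],[0,0,0.0075,0,0],[0,0,0.0085,0,0],[0,0,0.0095,0,0],[0,0,0.01,0,0],[0,0,0.01,0,0]]]'; python3 -c "
from h import *
s=env.state();print(B(s['eef_pos']),s['ft_force'])"
```

```text
t: 39.7
eef_pos: [601.0, 142.1, 74.1]
tcp_rot: [-3.14, 0.0, 1.601]
ft_force: [-5.4, -0.7, 3.4]
opening: 0.005
[76.5 98.8 74.6] [-5.40537239 -0.72880038  3.42903897]
```

Firm at 76.5 again, so it is home. Retreating and handing in.

```bash
python3 -m pendant '[[[0,0,-0.012,0,0],[0,0,-0.02,-0.03,0],[0,0,-0.02,-0.07,0],[0,0,-0.02,-0.11,0],[0,0,-0.02,-0.13,0],[0,0,-0.02,-0.13,0],[0,0,-0.02,-0.13,0],[0,0,-0.02,-0.13,0]]]'; python3 -c "
from h import *
s=env.state();print(s['t'],s['eef_pos'],s['ft_force'])
print(env.job_done())"
```

```text
t: 40.5
eef_pos: [581.4, 141.4, 202.8]
tcp_rot: [-3.14, 0.0, 1.601]
ft_force: [-0.1, -0.5, 0.3]
opening: 0.005
40.5 [581.43627572 141.39701629 202.77071845] [-0.14025926 -0.53942958  0.28429537]
the job is handed in; nothing more can be done
None
```

The peeler lies flat in the compartment and the lid is shut against the back wall. I handed the job in at 40.5 s, but it gave no verdict.

- **Peeler:** I gripped it across the handle, lowered it to about 1 mm above the compartment floor and opened the fingers part way. The picture taken after letting go shows it lying flat, about 4 mm right of the middle.
- **Lid:** I pushed the knobs in turn, changing ends several times. It bound once, when the left end led by about 8 mm; the force there read 11.9 N along the push, about 14 N in all. The highest push I read was 13.3 N (about 14.7 N in all), against the stop. Readings come only at the end of each move, so brief peaks in between are not ruled out.
- **Last checks:** Both ends stopped firmly. My final push on the left end met 5.4 N and moved it no further. The wrist view before that shows the lid up against the back wall at both ends, with the gap slightly darker at the left. The two stops differ by about 0.6 mm in my estimated box position, which is inside the 2.8 mm allowed.
- **Bystanders:** The teaspoon was in place in the last views. I did not measure the mug, tin, timer or jar again, but the arm kept clear of them.

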